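Fit a spring channel nut for the middle blade saddle

ROBOT

A 6-joint arm with a two-finger parallel gripper is mounted at the origin on the work surface. World frame = base frame: x ahead of the robot, y to its left, z up, the work surface at z = 0. Lengths are in m, angles in rad, forces in N, time in s.
With the tool pointing down it reaches from about 0.375 to 0.975 m from the base axis. Payload 3.8 kg.
Tool frame: the origin (TCP) lies midway between the tips of the shut fingers; the grasp point (between the pads) lies ctrl.hold_point_z behind it (ctrl.hold_point_z is the distance from the TCP to the grasp point, in m); z points along the fingers, y is the line along which they close (so a half turn about z gives the same grasp; the last joint's range is limited). The gripper opens to 88 mm and grips with 3 to 60 N. Pads are 18 mm wide; open, the fingers measure 123 mm over their backs; the gripper's body (75 mm by 187 mm) begins 45 mm behind the grasp point.
Start: joints at [1.154, 0.264, 1.604, -0, 1.274, -0.037], TCP at [0.25, 0.627, 0.239] pointing down, gripper open.
Joint ranges: [-2.63, 2.63], [-0.94, 2.18], [0.31, 2.57], [-1.31, 4.45], [0, 2.66], [-2.55, 2.55]. Speed limits (rad/s): [2.57, 2.57, 3.14, 3.14, 3.14, 3.14].

INTERFACE

Orientations are given as a unit quaternion [x, y, z, w].
In Python, from workcell import ctrl, command_gripper, viewer, workorder gives the robot as it stands. Calls block until the motion is done:
- ctrl.reach(position, orientation): joint-space move of the TCP to a pose.
- ctrl.line_to(position, rate=0.15, orientation=None): straight line of the TCP; orientation=None keeps the orientation; rate is the mean speed in m/s.
- ctrl.set_joints(angles): joint-space move.
- command_gripper(opening, force=None): opening from 0.0 (shut) to 1.0 (fully open); force is the grip in N (None keeps the last); returns when the fingers have stopped.
- ctrl.pause(seconds).
- ctrl.ik(position, orientation): joint angles nearest the present ones, or None.
- viewer.get_image(name): name is "scene" or "top" or "wrist"; returns the picture (480x640x3 uint8, red, green, blue); there is no depth.
- viewer.get_calibration(name): a dict with "fov_y" (degrees; the focal length in pixels is half the picture's height over the tangent of half this angle, whatever the lens; pixels are square), "cx", "cy" (the principal point, pixels), "extrinsics" (4x4, takes a point from world to camera coordinates). Camera axes: x right, y down, z forward; pixel columns grow to the right and rows downward; lengths in m; the calibration is good to about 2 mm. A picture is of the moment at which its call begins: read the wrist's pose just before it. get_calibration takes no time and is no camera call; for the wrist camera it gives the pose at the moment of the call.
A pose or a line that the arm cannot do raises ctrl.MotionError and nothing moves.
- workorder.finish_job(): hands the job in; it is judged then, once.
Readings, each from a call of its own:
- ctrl.read_time(): time.
- ctrl.read_q(): joint angles.
- ctrl.read_joint_vel(): joint speeds.
- ctrl.read_tau(): joint torques, N m.
- ctrl.read_eef_pos(): TCP position.
- ctrl.read_tool_rot(): TCP orientation.
- ctrl.read_ft_force(): force on the tool from outside, world axes, zero at the start.
- ctrl.read_moment(): the same for the moment, N m.
- ctrl.read_finger_gap(): opening from 0.0 (shut) to 1.0 (fully open).
- ctrl.read_grasp_force(): force on a finger pad.
Only numpy, scipy, OpenCV 4.12 (cv2) and the standard library are available. Lean on these libraries where they do the work, as an engineer would, in place of code of your own. Each camera call takes 0.05 s, during which the arm holds its last target. There are 200 camera calls.

TASK

Take the brass-studded spring channel nut out of the wooden holder and fit it in the steel channel of the blade-setting jig, in line with the yellow mark: in through the slot lengthwise, press it down against its spring, a quarter turn clockwise, and let it spring up so that its grooves catch the channel lips; then let go, with the stud standing upright. Feel for the slot and do not force the nut against the channel: nothing here needs more than about 15 N. Leave everything else as it lies.

Things in the scene. Friction and masses are not known exactly. Their poses are not given: they have to be found in the camera images.
- nut: spring channel nut with stud, loose, about 145 g. Origin: centre of the underside of its steel plate; z up along the stud, x along the plate. Plate 35 (x) x 19 (y) x 8 mm, two grooves along y in its top, 5 mm wide, 3.5 deep, centred at x = -12 and +12. At the start the plate rests on the holder, spring down the hole, its yaw up to 0.5 rad off the holder's. Half a turn makes no difference
- nut_hex (a point): centre of the brass hexagon coupling on the nut's stud, the place to grip: 17 mm across flats, 30 mm high, 37 mm above the nut's origin (nut z = 22 to 52); one pair of flats faces +y and -y of the nut, the others lie 60 degrees round. Under it a bare 10 mm stud from z = 8 to 22. Axes as the nut
- nut_foot (a point): lower end of the coil spring that is fixed under the nut: 11 to 12 mm across, nut z = -34 when free; 1 N per mm, closes by at most 17 mm. Axes as the nut
- nut_corner (a point): the nut plate's cut-away corner at +x -y (another at -x +y; origin of this point at nut 17, -7, 8 mm). Because of them the nut turns under the lips only clockwise seen from above, and its full corners meet the channel walls about 7 degrees past a quarter turn
- base: aluminium base plate of the jig, fixed, 110 (x) x 420 (y) x 6 mm. Origin: centre of its underside, on the bench. On it, along y, a steel strut channel 41 x 41 mm, 360 long, slot up. The channel is bolted through cross slots and does not shift in use, but its centre line lies anywhere from 6 mm on the -x side to 6 mm on the +x side of the plate's y axis; this is not measured
- slot (a point): point above the plate's centre line (NOT the slot's, which may be up to 6 mm aside in x) at the height of the channel's top: plate z = 47 mm. Slot 22 mm wide, lips at its edges 2 mm thick, turned down 7 mm to z = 40. Inside width 37 mm, floor at z = 8. At y = -150 and +150 mm blade saddles already fitted stand up to z = 76. Axes as the plate
- seat (a point): point on the plate's centre line at z = 35.5 mm, the height of the nut's origin when its grooves sit on the lips (spring closed by 6.5 mm, 6.5 N). To turn under the lips the nut's origin must be at z = 32 or lower (10 N or more); the spring is fully closed at z = 25 (17 N)
- mark: yellow paint mark, a 7 mm wide line across the base plate, seen on both sides of the channel. Origin on the plate's top (z = 6 of the plate) at the plate's x = 0; its y gives the place along the channel; axes as the base plate
- block: wooden holder, fixed, 180 (x) x 50 (y) x 44 mm, origin at the centre of its underside; three holes 17 mm wide in its top at x = -60, 0 and +60, for the nut's spring and two bolts, in any order
- bolt_a: dark hexagon bolt standing head up in the holder, loose; head 19 mm across flats, 8 mm high; origin at the underside of the head. Leave alone
- bolt_b: as bolt_a. Leave alone
- stone: two-colour sharpening stone, 150 x 50 x 25 mm, loose on the bench beyond the jig; origin at the centre of its underside. Leave alone
- pen: black marker pen, 140 mm long, lying on the bench to the right of the holder; origin at the middle, underside. Leave alone
- wrench: steel spanner, 180 mm long, lying beyond the jig; origin at the middle, underside. Leave alone
- washer: steel washer, 30 mm across, 4 mm thick, lying beyond the holder; origin at its underside. Leave alone

How it is judged:
On the way, in this order (a step that is already met when the one before it is completed fails the run):
1. the nut has been lifted out of the holder (z of nut in the frame of block above 0.075 m), for 0.05 s.
2. the nut has been pressed in through the slot lengthwise, below the lips (z of nut in the frame of base below 0.0325 m and angle between the x axis of nut and the y axis of base, either way round below 0.25 rad and horizontal distance between nut and mark below 0.03 m), for 0.05 s.
At the end, for the whole second after the job is handed in: the nut sits in the channel turned across the slot (length within 0.2 rad of square to the channel), its grooves up on the lips under the spring's push (origin 33.8 to 37.2 mm above the bench), within 6 mm of the yellow mark along the channel, stud within 0.12 rad of upright, at rest and let go (angle between the x axis of nut and the x axis of base, either way round below 0.2 rad and z of nut in the frame of base between 0.0338 and 0.0372 m and y of nut in the frame of mark between -0.006 and 0.006 m and x of nut in the frame of mark between -0.009 and 0.009 m and angle between nut's own z axis and vertical below 0.12 rad and contact force between nut and base above 3 N and linear speed of nut below 0.01 m/s); the robot touches nothing.
It fails at once if the nut is forced against the jig with more than 30 N (contact force between nut and base above 30 N).
It fails at once if a bystander is moved by more than 15 mm (distance of any of bolt_a, bolt_b, stone, pen, wrench, washer from where it was at the start of the episode above 0.015 m).
It also fails if it takes over 56 s, if anything falls off the work surface, if the arm or the gripper's body presses on something with over 40 N, if the wrist force passes 120 N, or if a joint passes its speed limit or range.

## Working session

There is one attempt and no reset: what is moved stays moved. The work goes in short steps, each a Python script; the robot and the scene stay as the last script left them, time stands still between calls to the robot, and variables do not carry over. Pictures are saved under pics/ and viewed, at most 10 in all, crops included, and the job is handed in when it is done.

```bash
mkdir -p pics; ls
python3 - <<'E'
from workcell import ctrl, viewer
import cv2, numpy as np
for n in ("scene","top"):
    im=viewer.get_image(n); cv2.imwrite(f"pics/{n}0.png",im[:,:,::-1])
    c=viewer.get_calibration(n); print(n,c["fov_y"],c["cx"],c["cy"],np.round(c["extrinsics"],3).tolist(),[k for k in c])
print(ctrl.hold_point_z, ctrl.read_tool_rot(), ctrl.read_time())
E
```

```text
pics
scene 53.13170448619572 324.3917529230704 236.19596580743496 [[0.552, 0.834, 0.013, -0.259], [0.599, -0.386, -0.701, -0.337], [-0.58, 0.395, -0.713, 1.342], [0.0, 0.0, 0.0, 1.0]] ['fov_y', 'cx', 'cy', 'extrinsics']
top 52.72391141279851 321.15974994669796 242.06276207622818 [[0.068, -0.998, 0.003, -0.132], [-0.976, -0.067, -0.206, 0.602], [0.206, 0.012, -0.978, 0.902], [0.0, 0.0, 0.0, 1.0]] ['fov_y', 'cx', 'cy', 'extrinsics']
0.0187 [ 1.88742219e-01  9.82026155e-01 -9.81030661e-04 -2.10306916e-04] 0.1
```

View pics/scene0.png

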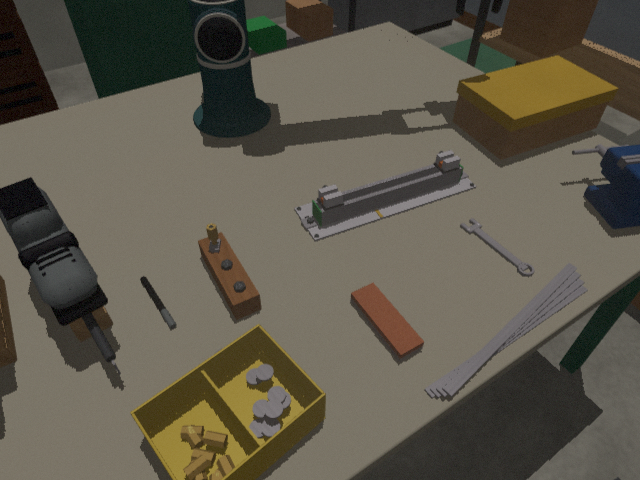

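View pics/top0.png

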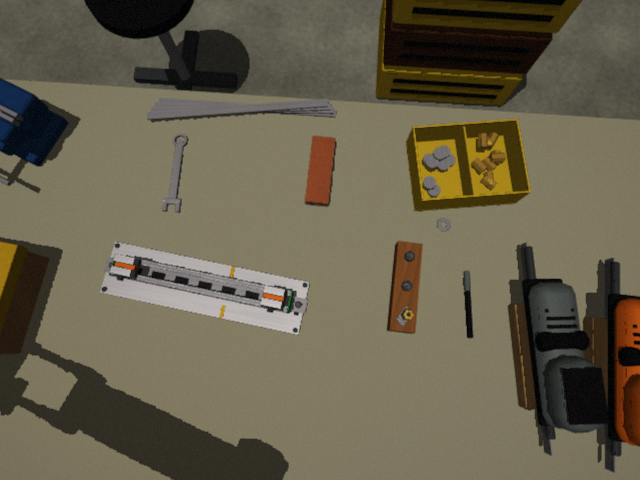

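```bash
cat > h.py <<'E'
import numpy as np, cv2
from scipy.spatial.transform import Rotation as R
from workcell import ctrl, command_gripper, viewer, workorder
def ray(c,px,z):
    f=240/np.tan(np.radians(c["fov_y"]/2)); E=np.array(c["extrinsics"])
    d=E[:3,:3].T@np.array([(px[0]-c["cx"])/f,(px[1]-c["cy"])/f,1]); o=-E[:3,:3].T@E[:3,3]
    return o+d*(z-o[2])/d[2]
def proj(c,p):
    f=240/np.tan(np.radians(c["fov_y"]/2)); E=np.array(c["extrinsics"]); q=E[:3,:3]@p+E[:3,3]
    return np.array([c["cx"]+f*q[0]/q[2],c["cy"]+f*q[1]/q[2]])
def down(th):  # tool z down, tool y (closing) at world angle th
    y=np.array([np.cos(th),np.sin(th),0]); z=np.array([0,0,-1.]); return R.from_matrix(np.c_[np.cross(y,z),y,z]).as_quat()
def shot(n,name):
    c=viewer.get_calibration(n); im=viewer.get_image(n); cv2.imwrite(f"pics/{name}.png",im[:,:,::-1]); return im,c
def blobs(im,lo,hi,amin=15):
    m=cv2.inRange(cv2.cvtColor(im,cv2.COLOR_RGB2HSV),lo,hi); n,_,s,ce=cv2.connectedComponentsWithStats(m)
    return [(ce[i].round(1),s[i].tolist()) for i in range(1,n) if s[i,4]>=amin]
E
python3 - <<'E'
from h import *
im=cv2.imread("pics/top0.png")[:,:,::-1].copy(); c=viewer.get_calibration("top")
for k,r in (("mark",(200,250,250,330)),("nut",(385,295,425,330))):
    x0,y0,x1,y1=r
    for ce,s in blobs(im[y0:y1,x0:x1],(18,110,80),(35,255,255),4):
        p=ce+[x0,y0]; print(k,p,s, ray(c,p,.006 if k=="mark" else .09).round(4))
for p in [(115,242),(310,282),(298,334),(101,291)]: print("base",ray(c,p,.006).round(4))
for p in [(397,241),(422,242),(415,332),(389,331)]: print("block",ray(c,p,.044).round(4))
print(R.from_quat(ctrl.read_tool_rot()).as_matrix().round(3).tolist())
cw=viewer.get_calibration("wrist");E=cw["extrinsics"];print(cw["fov_y"],(-E[:3,:3].T@E[:3,3]).round(3),E[:3,:3].round(3).tolist())
E
```

```text
mark [231.7 271.5] [29, 16, 6, 12, 39] [0.5457 0.092  0.006 ]
mark [221.6 311.4] [19, 55, 6, 13, 40] [0.4622 0.1039 0.006 ]
nut [407.7 314.2] [18, 14, 11, 11, 75] [ 0.4766 -0.2623  0.09  ]
base [0.5913 0.3442 0.006 ]
base [ 0.535  -0.0724  0.006 ]
base [ 0.4275 -0.0559  0.006 ]
base [0.4867 0.3569 0.006 ]
block [ 0.626 -0.244  0.044]
block [ 0.6274 -0.2948  0.044 ]
block [ 0.4464 -0.2857  0.044 ]
block [ 0.4448 -0.2348  0.044 ]
[[-0.929, 0.371, -0.001], [0.371, 0.929, -0.002], [0.0, -0.002, -1.0]]
59.5757856514285 [0.186 0.653 0.383] [[0.37, 0.929, -0.002], [0.895, -0.356, 0.269], [0.249, -0.101, -0.963]]
```

Run:
```python
from h import *
ctrl.reach([.504,.098,.24],down(np.pi/2-.138)); ctrl.pause(.3)
_,c=shot("wrist","w_mark"); np.save("c_mark.npy",c,allow_pickle=True)
ctrl.reach([.4766,-.2623,.2],down(np.pi/2)); ctrl.pause(.3)
_,c=shot("wrist","w_nut"); np.save("c_nut.npy",c,allow_pickle=True)
print(ctrl.read_time(),ctrl.read_q())
```

```text
4.2667 [-5.47654823e-01  4.47329105e-02  1.92819562e+00  2.55636411e-05
  1.16842570e+00 -2.11966596e+00]
```

View pics/w_mark.png

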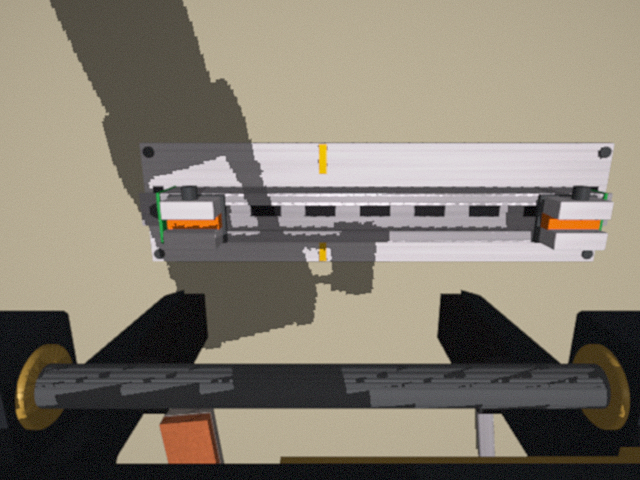

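View pics/w_nut.png

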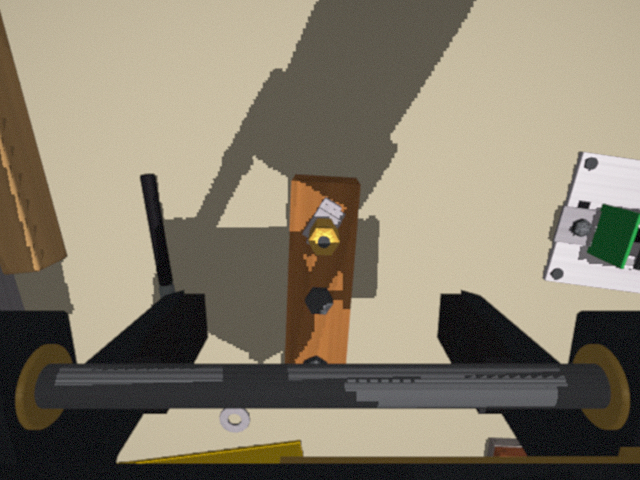

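Run:
```python
import cv2,numpy as np
a=cv2.imread("pics/w_nut.png")[180:280,275:375]; b=cv2.imread("pics/w_mark.png")[135:270,275:375]
a=cv2.resize(a,None,fx=4,fy=4,interpolation=cv2.INTER_CUBIC); b=cv2.resize(b,None,fx=4,fy=4,interpolation=cv2.INTER_CUBIC)
a=cv2.copyMakeBorder(a,0,140,0,0,cv2.BORDER_CONSTANT)
o=np.clip(np.hstack([a,b]).astype(float)*1.3,0,255).astype('uint8')
cv2.imwrite("pics/crop1.png",o)
g=cv2.cvtColor(cv2.imread("pics/w_mark.png"),cv2.COLOR_BGR2GRAY)
for x0 in (300,338,365): print(x0,[(r,int(g[r,x0:x0+8].mean())) for r in range(138,266,1) if 180<=r<=250])
```

```text
300 [(180, 215), (181, 214), (182, 214), (183, 213), (184, 216), (185, 208), (186, 163), (187, 104), (188, 77), (189, 77), (190, 77), (191, 72), (192, 92), (193, 154), (194, 210), (195, 222), (196, 196), (197, 174), (198, 174), (199, 173), (200, 170), (201, 175), (202, 201), (203, 227), (204, 230), (205, 184), (206, 133), (207, 119), (208, 123), (209, 125), (210, 127), (211, 127), (212, 122), (213, 122), (214, 121), (215, 125), (216, 147), (217, 165), (218, 173), (219, 175), (220, 172), (221, 169), (222, 169), (223, 171), (224, 171), (225, 159), (226, 142), (227, 105), (228, 78), (229, 69), (230, 85), (231, 131), (232, 158), (233, 148), (234, 119), (235, 92), (236, 78), (237, 75), (238, 77), (239, 75), (240, 72), (241, 77), (242, 87), (243, 92), (244, 96), (245, 95), (246, 103), (247, 121), (248, 134), (249, 155), (250, 171)]
338 [(180, 216), (181, 215), (182, 215), (183, 214), (184, 219), (185, 215), (186, 167), (187, 103), (188, 77), (189, 77), (190, 77), (191, 74), (192, 94), (193, 166), (194, 230), (195, 240), (196, 215), (197, 181), (198, 178), (199, 178), (200, 175), (201, 178)
[... 673 characters left out ...]
(189, 76), (190, 78), (191, 72), (192, 93), (193, 170), (194, 224), (195, 221), (196, 195), (197, 183), (198, 182), (199, 182), (200, 180), (201, 180), (202, 200), (203, 229), (204, 225), (205, 150), (206, 63), (207, 33), (208, 38), (209, 41), (210, 41), (211, 40), (212, 37), (213, 39), (214, 36), (215, 52), (216, 110), (217, 161), (218, 179), (219, 180), (220, 172), (221, 128), (222, 92), (223, 82), (224, 83), (225, 78), (226, 76), (227, 76), (228, 76), (229, 68), (230, 67), (231, 72), (232, 75), (233, 77), (234, 79), (235, 78), (236, 80), (237, 78), (238, 78), (239, 77), (240, 76), (241, 78), (242, 88), (243, 95), (244, 99), (245, 99), (246, 96), (247, 97), (248, 97), (249, 98), (250, 98)]
```

View pics/crop1.png

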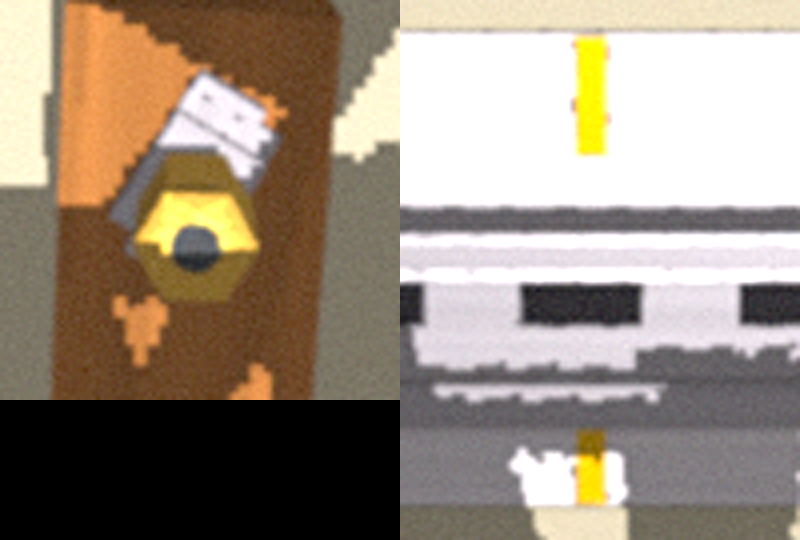

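Run:
```python
from h import *
cn=np.load("c_nut.npy",allow_pickle=True).item(); cm=np.load("c_mark.npy",allow_pickle=True).item()
N=lambda p,z: ray(cn,(275+p[0]/4,180+p[1]/4),z)
hv=np.array([N(p,.096) for p in [(133,247),(165,192),(232,190),(260,243),(227,298),(165,298)]])
print("hex ctr",hv.mean(0).round(4),"r",np.linalg.norm(hv-hv.mean(0),axis=1).round(4))
va=np.arctan2(*(hv-hv.mean(0))[:,1::-1].T); w=6*va; print("vertex angle mod60",np.degrees(np.angle(np.exp(1j*w).mean())/6))
a,b,d=N((110,215),.052),N((203,70),.052),N((280,125),.052)
print("plate",a,b,d,np.degrees(np.arctan2(*(b-a)[1::-1])),np.degrees(np.arctan2(*(d-b)[1::-1])),np.linalg.norm(d-b))
im=cv2.imread("pics/w_mark.png")[:,:,::-1].copy()
g=lambda p,z:ray(cm,p,z)
mk=[]
for ce,s in blobs(im[135:270,275:375],(18,110,60),(35,255,255),10):
    p=ce+[275,135]; mk.append(g(p,.006)); print("mark",p,mk[-1].round(4),s)
pl=np.array([g(p,.006) for p in [(140,143),(613,143),(594,262),(152,262)]]); print(pl.round(4).tolist())
for r in (192.5,205,230,242):
    print(r,g((323,r),.047).round(4),g((345,r),.047).round(4))
```

```text
hex ctr [ 0.4761 -0.2592  0.096 ] r [0.0099 0.0097 0.0102 0.0097 0.0098 0.0099]
vertex angle mod60 -29.722931478695223
plate [ 0.48251479 -0.27469919  0.052     ] [ 0.45608591 -0.2579967   0.052     ] [ 0.46592881 -0.24424224  0.052     ] 147.70797689417572 54.41193008443799 0.01691353404129767
mark [322.5 158.4] [0.4625 0.1056 0.006 ] [44, 9, 8, 30, 237]
mark [322.1 251.4] [0.548  0.0934 0.006 ] [44, 107, 8, 19, 131]
[[0.4273, -0.0519, 0.006], [0.4842, 0.361, 0.006], [0.5937, 0.3484, 0.006], [0.5363, -0.0684, 0.006]]
192.5 [0.4865 0.1026 0.047 ] [0.489  0.1203 0.047 ]
205 [0.4967 0.1012 0.047 ] [0.4992 0.119  0.047 ]
230 [0.5175 0.0984 0.047 ] [0.52   0.1165 0.047 ]
242 [0.5278 0.097  0.047 ] [0.5303 0.1152 0.047 ]
```

Run:
```python
from h import *
th=np.radians(60.3); P=[.4761,-.2592]
ctrl.reach(P+[.14],down(th)); ctrl.line_to(P+[.0683],rate=.1)
f0=ctrl.read_ft_force()
command_gripper(0.0,force=40); ctrl.pause(.2)
print(f0,ctrl.read_finger_gap()*88,ctrl.read_grasp_force(),ctrl.read_ft_force())
ctrl.line_to(P+[.19],rate=.12); ctrl.pause(.2)
print(ctrl.read_finger_gap()*88,ctrl.read_ft_force(),ctrl.read_moment(),ctrl.read_time())
shot("scene","s_lift")
ctrl.reach([.507,.0993,.15],down(-.137)); ctrl.pause(.3)
print(ctrl.read_ft_force(),ctrl.read_eef_pos(),ctrl.read_q()[5],ctrl.read_time())
shot("wrist","w_above"); im,c=shot("scene","s_above")
cv2.imwrite("pics/s_crop.png",np.hstack([cv2.resize(cv2.imread("pics/w_above.png")[120:320,220:420],None,fx=2,fy=2),cv2.resize(im[90:240,300:450,::-1],(400,400))]))
```

```text
[-0.01047813 -0.3342698   0.05245216] 16.44292520928619 39.7176800291345 [ 0.05438673 -0.09778464 -0.6889901 ]
16.521662837890766 [-0.30633012 -0.5699511  -2.31058432] [-0.02561798  0.00355128  0.00888014] 8.3417
[-0.14149466  0.09189509 -2.67529602] [0.50715489 0.09884689 0.15005043] 0.2820360755967264 10.3333
```

View pics/s_crop.png

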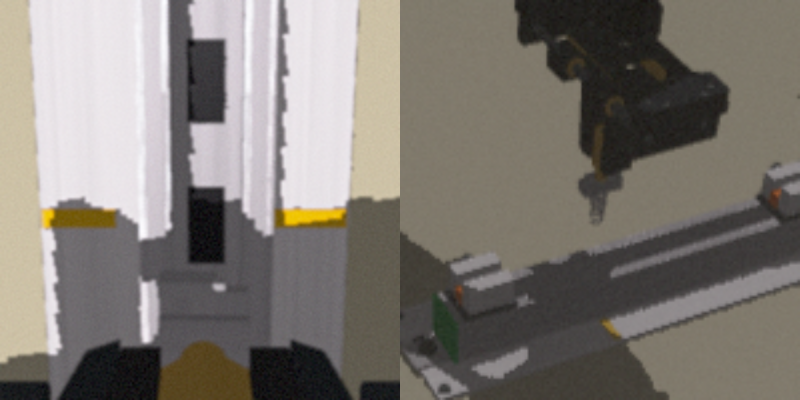

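```bash
cat >> h.py <<'E'
def F(n=4):
    a=[]
    for _ in range(n): ctrl.pause(.02); a.append(ctrl.read_ft_force())
    return np.mean(a,0)
OFF=.0243
XD=np.array([np.cos(-.137),np.sin(-.137)]); YD=np.array([-XD[1],XD[0]])
E
python3 - <<'E'
from h import *
P=[.507,.0993]
ctrl.line_to(P+[.110],rate=.08); f0=F(10); np.save("f0.npy",f0); print(f0)
for z in [.08,.07,.062,.055,.051,.049,.048,.047,.046,.045,.044,.043]:
    ctrl.line_to(P+[z+OFF],rate=.04); f=F()-f0
    print(z,f[:2]@XD,f[:2]@YD,f[2],(np.array(ctrl.read_eef_pos())-P[:2:]+0 if 0 else ctrl.read_eef_pos()[2]-OFF))
    if f[2]>4 or np.hypot(*f[:2])>4: print("contact"); break
print(ctrl.read_eef_pos(),ctrl.read_time())
E
```

```text
[-0.02269466 -0.14713421 -1.64461194]
0.08 0.25279175503220097 0.49771840532701617 0.182035956540888 0.07987061327068454
0.07 -0.11053318784232835 0.07697101379224164 0.32499252205099194 0.06978254201784456
0.062 0.176453356922282 -0.23781164634851418 0.2717975100229135 0.06182353309292132
0.055 0.10649100135191227 0.2763720700604292 0.03245833802785936 0.05481178621561787
0.051 0.006302914428882415 0.28681732220640394 -0.20924221509425478 0.05087169122773952
0.049 -0.31282272562639307 0.17113688632929946 0.14545727869547664 0.04894877978958477
0.048 -0.0600746341572577 -0.024865763669321184 0.27952505090602053 0.04799962953410615
0.047 -0.15039439385869902 0.06117504667442847 0.42576811772586187 0.046975595604534445
0.046 0.2614665021017979 0.030222958145362078 -0.17400691479192676 0.045944289494775
0.045 -0.11575594384287435 0.4912920120786778 -0.24339244346176225 0.044976052847285244
0.044 0.5029488990630444 0.2656654064115779 -0.10581385836697921 0.04395931985458061
0.043 0.07321028141376332 0.4119931056635323 0.14944954831364266 0.04293840953231588
[0.50693368 0.09927987 0.06723841] 15.4167
```

Run:
```python
from h import *
P=np.array([.507,.0993]); z=.042+OFF
ctrl.line_to([*P,z],rate=.02); f0=F(10); print(f0); lim={}
for s in (1,-1):
    for k in range(1,9):
        d=s*k*.0004; ctrl.line_to([*(P+d*XD),z],rate=.02); f=F(3)-f0
        x=(np.array(ctrl.read_eef_pos()[:2])-P)@XD
        if abs(f[:2]@XD)>1.8: break
    lim[s]=x; print(s,d,x,f[:2]@XD,f[2])
    ctrl.line_to([*P,z],rate=.03)
m=(lim[1]+lim[-1])/2; P=P+m*XD; np.save("P.npy",P); ctrl.line_to([*P,z],rate=.03); print(m,P,F(6)-f0,ctrl.read_time())
```

```text
[ 0.21812465  0.30255462 -1.29534725]
1 0.0032 0.002582034021011612 -3.1410267790602173 1.49023508823214
-1 -0.0012000000000000001 -0.00040148826567805733 3.933964792559048 -1.7210055630073717
0.0010902728776667773 [0.50808006 0.0991511 ] [-0.60179711 -0.24659791 -0.16981505] 19.9917
```

Run:
```python
from h import *
P=np.load("P.npy"); f0=np.load("f0.npy")
for z in [.040,.038,.036,.034,.0325,.0312,.0305,.030,.0295]:
    ctrl.line_to([*P,z+OFF],rate=.03); f=F(4)-f0; za=ctrl.read_eef_pos()[2]-OFF
    print(z,round(za,4),(f[:2]@XD).round(2),(f[:2]@YD).round(2),f[2].round(2))
    if f[2]>14.5 or np.hypot(*f[:2])>5 or za<.0302: break
print(ctrl.read_moment(),ctrl.read_finger_gap()*88,ctrl.read_time()); np.save("z.npy",z)
```

```text
0.04 0.04 -0.7 0.04 1.88
0.038 0.0382 -0.7 -0.01 4.1
0.036 0.0362 -1.16 0.2 5.47
0.034 0.0344 -1.98 -0.11 7.53
0.0325 0.0331 -2.29 0.18 8.44
0.0312 0.0319 -2.67 -0.23 9.78
0.0305 0.0314 -3.12 -0.29 10.67
0.03 0.0309 -2.89 -0.2 10.43
0.0295 0.0305 -2.68 -0.56 11.31
[-0.13944954  0.80451457 -0.03512017] 16.62960560953661 22.8417
```

Run:
```python
from h import *
P=np.load("P.npy"); f0=np.load("f0.npy"); z=float(np.load("z.npy")); 
for a in [8,16,24,32,40,48,56,64,72,78,84,88,91]:
    ctrl.line_to([*P,z+OFF],rate=.05,orientation=down(-.137-np.radians(a))); f=F(3)-f0; za=ctrl.read_eef_pos()[2]-OFF
    fx=f[:2]@XD; mz=ctrl.read_moment()[2]
    y=R.from_quat(ctrl.read_tool_rot()).as_matrix()[:,1]; act=-np.degrees(np.arctan2(y[1],y[0])+.137)
    print(a,round(act,1),round(za,4),fx.round(2),(f[:2]@YD).round(2),f[2].round(2),round(mz,3))
    if abs(mz)>.5 or np.hypot(*f[:2])>8 or f[2]>15: print("stop"); break
    if abs(fx)>2: P=P+XD*np.clip(fx*.00008,-.0004,.0004)
np.save("P2.npy",P); print(P,ctrl.read_finger_gap()*88,ctrl.read_time())
```

```text
8 8.0 0.0307 -2.02 -0.36 11.13 -0.036
16 16.0 0.0309 -1.82 -0.21 11.2 -0.032
24 24.0 0.0311 -0.6 -1.12 10.78 0.013
32 32.0 0.0311 -0.71 -0.46 10.68 -0.031
40 40.0 0.0312 -0.47 0.01 11.51 -0.039
48 48.0 0.0312 -0.18 -0.07 10.65 0.013
56 56.0 0.0312 0.29 -0.33 10.36 0.015
64 64.0 0.0311 -0.08 -0.86 10.82 -0.011
72 72.0 0.031 -1.24 0.29 10.65 0.001
78 78.0 0.031 -1.33 -0.58 10.6 -0.017
84 84.0 0.031 -1.0 0.07 10.89 0.012
88 88.0 0.0311 -1.02 -0.16 10.7 -0.003
91 91.0 0.031 -1.44 -0.04 10.89 0.016
[0.50791972 0.0991732 ] 16.508067699184487 27.1333
```

Run:
```python
from h import *
P=np.load("P2.npy"); f0=np.load("f0.npy")
for z in [.032,.033,.034,.035,.0355,.036,.0365]:
    ctrl.line_to([*P,z+OFF],rate=.03); f=F(4)-f0
    print(z,round(ctrl.read_eef_pos()[2]-OFF,4),(f[:2]@XD).round(2),(f[:2]@YD).round(2),f[2].round(2))
    if f[2]<1: break
print(ctrl.read_time())
```

```text
0.032 0.0333 -1.14 0.29 9.4
0.033 0.0341 -0.31 0.29 8.11
0.034 0.0349 -0.56 0.14 7.93
0.035 0.0353 2.97 1.59 2.0
0.0355 0.0353 5.62 2.34 -1.6
28.7167
```

Run:
```python
from h import *
P=np.load("P2.npy")
P=P+XD*.0005; ctrl.line_to([*P,.0352+OFF],rate=.03); print(F())
command_gripper(0.6); ctrl.pause(.2); print(F())
p=ctrl.read_eef_pos(); ctrl.line_to([p[0],p[1],.16],rate=.08)
q=p[:2]-.06*YD*0; ctrl.pause(.2)
_,c=shot("wrist","w_end"); im,_=shot("scene","s_end")
np.save("c_end.npy",c,allow_pickle=True)
print(ctrl.read_eef_pos(),ctrl.read_time())
cv2.imwrite("pics/end_crop.png",np.hstack([cv2.resize(cv2.imread("pics/w_end.png")[150:350,220:420],None,fx=2,fy=2),cv2.resize(im[140:240,330:430,::-1],(400,400))]))
```

```text
[ 4.64615877  1.82972139 -1.37552092]
[0.1177173  0.44235966 0.30787935]
[0.50829333 0.09906085 0.1597057 ] 31.6917
```

View pics/end_crop.png

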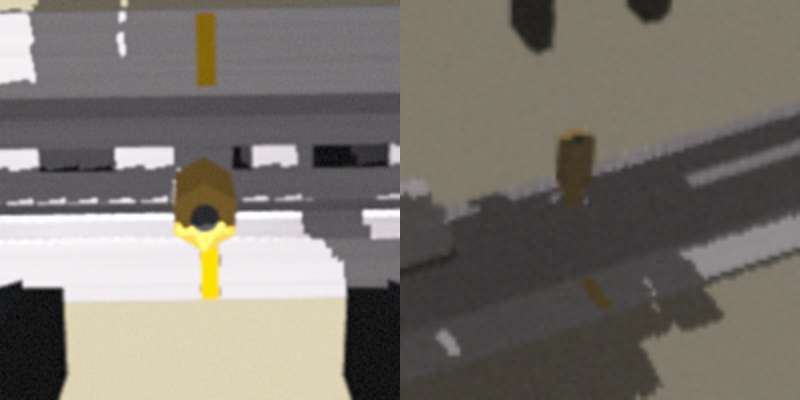

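Run:
```python
from h import *
c=np.load("c_end.npy",allow_pickle=True).item()
h=ray(c,(322.5,150+215/2),.0875)[:2]; s=np.load("P.npy"); m=(ray(c,(323,150+50/2),.006)[:2]+ray(c,(325,150+273/2),.006)[:2])/2
print(h,"vs slot x",(h-s)@XD,"mark y",(h-m)@YD)
workorder.finish_job()
```

```text
[0.50845466 0.09976098] vs slot x 0.0002877974961271918 mark y 0.0010947008212181591
the job is handed in; nothing more can be done
```

The nut is seated across the slot with its grooves caught on the channel lips, upright and let go. It sits about 1 mm from the yellow mark along the channel and 0.3 mm from the slot's centre line. The highest vertical force I read was 11.5 N, and the job is handed in; the judge's result was not shown.

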